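Fit the rotor on the centrifuge's keyed shaft and throw the lock lever

TASK

Take the blue rotor from its wooden stand and put it on the shaft of the white bench centrifuge, turning it on the shaft until its keyway drops over the shaft's key and it sits fully home. Only then throw the red-knobbed sprung lock lever over to its other stop. Let go of everything, and leave the glassware and the other things on the bench where they are.

Things in the scene. Friction and masses are not known exactly. Their poses are not given: they have to be found in the camera images.
- rotor: The blue centrifuge rotor, loose, 0.36 to 0.6 kg. Origin: centre of its hub's lower face, z up its axis. Heights above it: steel hub, radius 24, 0 to 54; blue disc, radius 52, 54 to 74; neck, radius 13, 74 to 84; hexagonal grip 84 to 118 (top). From below the hub has a blind bore, diameter 22.2, depth 54. It starts upright in its stand, its x axis within 1.4 rad of world +x.
- rotor_grip (a point): Centre of the rotor's hexagonal aluminium grip, 101 above the rotor's origin, 34 across flats, 34 tall. Axes as the rotor's. Its flats face 0, 60, 120.. degrees from the rotor's x axis (one pair faces +x and -x).
- rotor_stripe (a point): White stripe on top of the rotor's disc, at x = -38 in the rotor's frame. It lies straight over the single keyway, which runs the whole length of the bore on the rotor's -x side, 8.4 wide, reaching 18 from the axis.
- stand: Fixed upright wooden ring, outer radius 44, inner radius 29, 59 high; the rotor's disc rests on its top, the hub inside it. Origin: centre of its underside.
- centrifuge: White bench centrifuge, cover off, fixed, 250 x 200 x 120 high. Origin: at bench level under the shaft's axis; z up; front (panel, lever) at -x, +y on the left of someone facing the front. Housing from x = -160 to +90, y = -100 to +100. Around the shaft is an open round bowl, diameter 136, rim at 120, floor at 38.
- shaft_seat (a point): Centre of the shoulder (height 43) where the hub's lower face rests when home; axes as the centrifuge's. One yellow key on the shaft, 6 wide, top rounded, reaching 15 from the axis, stands from the shoulder to 12 above it. Out of line, the hub rests on the key, 12 up (let go, it leans up to 0.12 rad); in line to about 0.1 rad it can drop home.
- shaft_top (a point): Top of the steel shaft, 48 above shaft_seat: diameter 20, upper 10 domed. Axes as the centrifuge's. The shaft does not turn; its key stands anywhere within 1 rad either way of the centrifuge's front (-x), differing from run to run and not measured (visible from above until the rotor covers it). Home, the rotor's stripe lies over the key.
- lock_lever (a joint): Angle of the lock lever, rad: 0 leaning to the centrifuge's +y side (start), 1.4 leaning as far to its -y side (other stop). A spring pushes it away from the middle (0.7) to the nearer stop; about 3 N at the knob starts it.
- lever_knob (a point): Centre of the red ball, diameter 20, on the lock lever; the ball is 60 from the lever's pivot, which lies on the front part of the housing at x = -118, y = 0, height 130 in the centrifuge's frame, hinge axis along the centrifuge's x. Ball starts 39 to +y of the pivot and 46 above it and moves over to 39 to -y. The steel stem has diameter 9.
- reagent: Bystander: capped amber bottle, diameter 48, 85 high, near the rotor's stand on the side away from the robot. Origin: centre of its underside.
- flask: Bystander: stoppered conical flask, diameter 72, 125 high, near the rotor's stand, on the side towards the robot. Origin: centre of its underside.
- beaker: Bystander: open glass beaker, diameter 68, 85 high. Origin: centre of its underside.
- jar: Bystander: white jar, diameter 64, 75 high. Origin: centre of its underside.
- flask_big: Bystander: conical flask with a cork, diameter 96, 160 high. Origin: centre of its underside.
- cover: Bystander: the centrifuge's clear cover with a small knob, diameter 170, 70 high, laid aside. Origin: centre of its underside.

How it is judged:
By the outcome, as a careful person would: the job done as asked, in the order asked, and still so for the second after the job is handed in, with the robot touching nothing.
It also fails if it takes over 64 s, if anything falls off the work surface, if the arm or the gripper's body presses on something with over 40 N, if the wrist force passes 120 N, or if a joint passes its speed limit or range.

ROBOT

A 6-joint arm with a two-finger parallel gripper is mounted at the origin on the work surface. World frame = base frame: x ahead of the robot, y to its left, z up, the work surface at z = 0. Lengths are in m, angles in rad, forces in N, time in s.
With the tool pointing down it reaches from about 0.375 to 0.9 m from the base axis. Payload 3.1 kg.
Tool frame: the origin (TCP) lies on the centre line of the jaws, within the pads' length; the fingertips stand 11 mm ahead of it and the grasp point (between the pads) lies 8 mm behind it; x points along the fingers, y is the direction in which the jaws open and shut, and the axes are right-handed (so a half turn about x gives the same grasp; the last joint's range is limited). The gripper opens to 87 mm and grips with 3 to 60 N. Pads are 19 mm wide; open, the fingers measure 117 mm over their backs; the gripper's body (75 mm by 190 mm) begins 51 mm behind the grasp point.
Start: joints at [1.004, 0.527, 1.433, -0, 1.181, -0.178], TCP at [0.236, 0.579, 0.234] pointing down, gripper open.
Joint ranges: [-3.08, 3.08], [-0.75, 2.2], [0.22, 2.44], [-1.43, 4.57], [0, 2.65], [-2.85, 2.85]. Speed limits (rad/s): [2.79, 2.79, 3.14, 3.14, 3.14, 3.14].

INTERFACE

Orientations are given as a unit quaternion [x, y, z, w].
In Python, from rig import robot, camera, camera_info gives the robot as it stands.
- The arm moves only by the shell command python3 -m inch 'ROWS' [FORCE]. ROWS is JSON, a list that holds one entry, the list of rows, each a list of 5 numbers: the shift along the tool's x, y, z in cm, then the turn about the tool's x in rad, then the opening, from 0 (shut) to 1 (fully open). A call has 1 to 8 rows; each row shifts and turns the pose as measured when the row begins, along the tool's axes as they then stand; what a row does not reach is not made up. A row lasts 1/12 s, in which the tool goes at most 41.7 mm and 7.16 degrees, less where a joint would pass 70% of its speed; a pose out of reach is approached as far as the arm can. A call with a gripper value outside its range is refused whole. The fingers move at their own pace and stop on an object; FORCE is the grip in N (left out, the last holds). Time passes only in rows, so rows that do not move let the fingers close. It gives the time, the measured TCP pose, the force and the opening at its end, in the units of the state.
- robot.get_obs(): the state, without advancing time (a new reading comes with each control period).
- camera(name): name is "side" or "top" or "wrist"; returns the picture (480x640x3 uint8, red, green, blue); there is no depth.
- camera_info(name): a dict with "camera_matrix" (3x3 intrinsics, pixels), "rvec" (rotation vector, rad) and "tvec" (3), from world to camera coordinates, as OpenCV has them. Camera axes: x right, y down, z forward; pixel columns grow to the right and rows downward; lengths in m; the calibration is good to about 2 mm. A picture is of the moment at which its call begins: read the wrist's pose just before it. camera_info takes no time and is no camera call; for the wrist camera it gives the pose at the moment of the call.
- robot.hand_in(): hands the job in, once; it reports no verdict.
The state is a dict: "time": time; "q": joint angles; "joint_velocities": joint speeds; "joint_torque": joint torques, N m; "position": TCP position; "tool_rot": TCP orientation; "ft_force": force on the tool from outside, world axes, zero at the start; "moment": the same for the moment, N m; "grip_width": finger opening in m.
Only numpy, scipy, OpenCV 4.12 (cv2) and the standard library are available. Lean on these libraries where they do the work, as an engineer would, in place of code of your own. Each camera call takes 0.05 s, during which the arm holds its last target. There are 200 camera calls.

## Working session

There is one attempt and no reset: what is moved stays moved. The work goes in short steps, Python scripts to look and compute and a shell command to move; the robot and the scene stay as the last step left them, time stands still between calls to the robot, and variables do not carry over. Pictures are saved under pics/ and viewed, about 8 in all and at most 12, crops included, and the job is handed in when it is done.

```bash
ls; mkdir -p pics
cat > h.py <<'E'
import numpy as np, cv2
from rig import robot, camera, camera_info
from scipy.spatial.transform import Rotation as R
def info(n):
    i=camera_info(n); K=np.array(i["camera_matrix"]); r=cv2.Rodrigues(np.array(i["rvec"],float))[0]; t=np.array(i["tvec"],float).ravel(); return K,r,t
def ray(I,u,v):
    K,r,t=I; d=r.T@np.linalg.inv(K)@np.array([u,v,1.]); return -r.T@t, d
def onz(I,u,v,z):
    c,d=ray(I,u,v); return c+d*(z-c[2])/d[2]
def proj(I,p):
    K,r,t=I; q=K@(r@np.array(p,float)+t); return q[:2]/q[2]
def save(n,im): cv2.imwrite("pics/"+n+".png",im[:,:,::-1])
def st():
    o=robot.get_obs(); M=R.from_quat(o["tool_rot"]).as_matrix()
    print("t",round(o["time"],2),"p",np.round(o["position"],4),"q",np.round(o["q"],3),"f",np.round(o["ft_force"],1),"w",round(o["grip_width"],4)); print("axes(cols)",np.round(M,3).tolist()); return o,M
E
python3 - <<'E'
from h import *
st()
a=camera("top");b=camera("side")
np.save("top.npy",a);np.save("side.npy",b)
save("top0",a);save("side0",b)
for n in("top","side"):
    I=info(n);print(n,-I[1].T@I[2],I[0][0,0],I[1][2])
E
```

```text
pics
t 0.0 p [0.2359 0.578  0.2325] q [ 1.004  0.529  1.434  0.     1.181 -0.179] f [ 0.4 -0.1  0.2] w 0.0869
axes(cols) [[-0.001, 0.378, 0.926], [-0.002, 0.926, -0.378], [-1.0, -0.002, -0.0]]
top [ 0.4648264  -0.04416888  1.25880564] 488.73851905902484 [ 0.09775377  0.00124083 -0.99520986]
side [ 0.50143343 -1.0489495   0.71865213] 493.5931319891848 [ 0.06241222  0.85606973 -0.5130783 ]
```

View pics/top0.png

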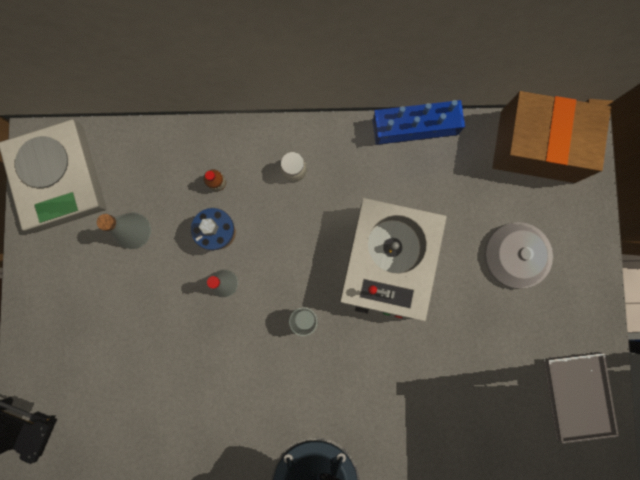

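View pics/side0.png

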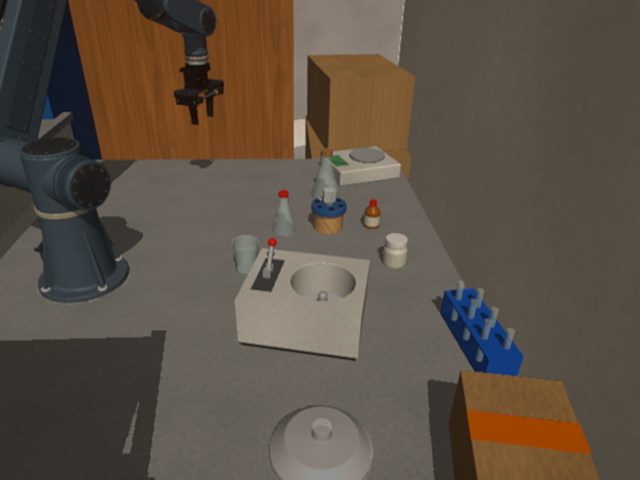

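The top view shows the rotor at about (213,230) with its grip at (207,226) and its stripe near (198,238). The shaft is at (392,247) and the lever knob at (374,290). In the side view the grip is at (329,196) and the shaft top at (322,296).

Run:
```python
from h import *
a=np.load("top.npy");I=info("top")
hsv=cv2.cvtColor(a,cv2.COLOR_RGB2HSV)
def m(lo,hi,x0,x1,y0,y1):
    k=cv2.inRange(hsv,lo,hi); z=np.zeros_like(k); z[y0:y1,x0:x1]=k[y0:y1,x0:x1]; return z
b=m((100,120,40),(125,255,255),180,245,200,260)
c=max(cv2.findContours(b,0,1)[0],key=cv2.contourArea); h=cv2.convexHull(c)
e=cv2.fitEllipse(h); print("disc ell",e,onz(I,*e[0],0.075))
w=m((0,0,130),(180,70,255),180,245,200,260)
n,l,s,cc=cv2.connectedComponentsWithStats(w)
for i in range(1,n): print("white",s[i],cc[i],"z79",onz(I,*cc[i],.079),"z123",onz(I,*cc[i],.123))
# housing top corners
w=m((0,0,120),(40,70,255),330,460,190,330)
c=max(cv2.findContours(w,0,1)[0],key=cv2.contourArea); r=cv2.minAreaRect(c); bx=cv2.boxPoints(r); 
P=np.array([onz(I,*p,.12)[:2] for p in bx]);print("box",bx.tolist(),P.tolist(),P.mean(0),[np.linalg.norm(P[i]-P[i-1]) for i in range(4)])
d=m((0,150,80),(8,255,255),360,390,275,305);print("knob px",np.argwhere(d).mean(0)[::-1])
k=np.argwhere(d).mean(0)[::-1];print("knob",onz(I,*k,.176))
print("shaft",onz(I,392,247,.09))
crop1=cv2.resize(a[190:270,170:250],None,fx=5,fy=5,interpolation=cv2.INTER_CUBIC)
crop2=cv2.resize(a[190:320,340:450],None,fx=3.08,fy=3.08,interpolation=cv2.INTER_CUBIC)
save("c0",np.hstack([crop1,crop2[:400]]))
```

```text
disc ell ((215.1502685546875, 233.1996612548828), (25.684972763061523, 38.889041900634766), 56.755638122558594) [0.61731706 0.22918085 0.075     ]
white [200 219  15  14 166] [206.94578313 225.57228916] z79 [0.63594232 0.24830879 0.079     ] z123 [0.62956068 0.23740105 0.123     ]
white [196 237   6   4  11] [198.18181818 238.09090909] z79 [0.60566166 0.26950842 0.079     ] z123 [0.60040931 0.25781005 0.123     ]
box [[339.69549560546875, 304.06158447265625], [362.24957275390625, 195.80198669433594], [453.3377685546875, 214.7786865234375], [430.78369140625, 323.03826904296875]] [[0.4404151708618245, -0.0699423794212245], [0.6935130248718563, -0.12900003846996536], [0.6437598376489676, -0.34209411281547586], [0.3928187115959386, -0.27876390334916007]] [ 0.54262669 -0.20495011] [np.float64(0.21417715048584082), np.float64(0.25989676950050894), np.float64(0.21882519087163108), np.float64(0.2588091269175212)]
knob px [372.60714286 289.39285714]
knob [ 0.47229963 -0.14198888  0.176     ]
shaft [ 0.57331987 -0.1992615   0.09      ]
```

View pics/c0.png

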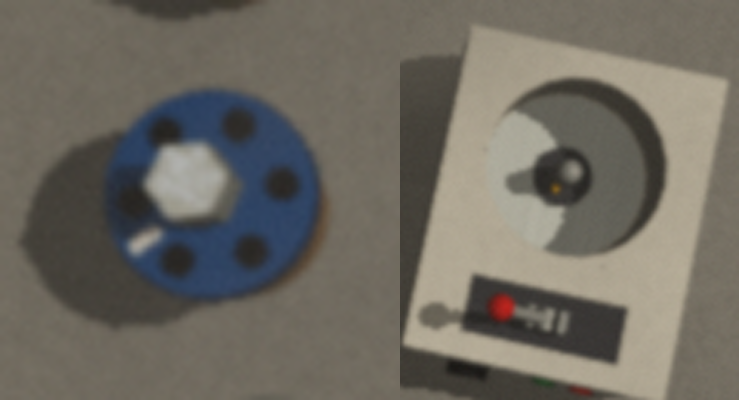

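Run:
```python
from h import *
I=info("top")
print("disc",onz(I,212.6,228.8,.079),"flask stop",onz(I,213,283,.12),"bigcork",onz(I,106,222,.16),"reagent",onz(I,211,176,.085))
k=onz(I,390.6,251.4,.055); print("key",k)
o,M=st(); W=info("wrist"); p=np.array(o["position"])
print("cam in tool",M.T@(-W[1].T@W[2]-p),"look",M.T@W[1][2],"xaxis",M.T@W[1][0],W[0])
# aim: camera over shaft with current orientation: shaft pixel at tool goal
s=np.array([.573,-.199,.09])
print("shift tool for TCP over shaft", M.T@(s-p))
```

```text
disc [0.62772637 0.23449725 0.079     ] flask stop [0.49492569 0.22352335 0.12      ] bigcork [0.63708841 0.45786742 0.16      ] reagent [0.75740762 0.23736975 0.085     ]
key [ 0.56572191 -0.20008753  0.055     ]
t 0.1 p [0.236  0.5781 0.2327] q [ 1.004  0.528  1.434 -0.     1.181 -0.179] f [-0.3  0.9 -0.2] w 0.0873
axes(cols) [[-0.001, 0.378, 0.926], [-0.002, 0.926, -0.378], [-1.0, -0.002, -0.0]]
cam in tool [-1.52299434e-01  1.36835056e-04 -8.37031811e-02] look [ 9.52177640e-01 -6.08161921e-04  3.05544386e-01] xaxis [5.30400559e-04 9.99999802e-01 3.37516423e-04] [[354.87708326   0.         314.78665554]
 [  0.         354.87708326 240.37954112]
 [  0.           0.           1.        ]]
shift tool for TCP over shaft [ 0.1435931  -0.59164272  0.60588544]
```

```bash
python3 -m inch '[[[0,-2.8,2.9,0,1],[0,-2.8,2.9,0,1],[0,-2.8,2.9,0,1],[0,-2.8,2.9,0,1],[0,-2.8,2.9,0,1],[0,-2.8,2.9,0,1],[0,-2.8,2.9,0,1],[0,-2.8,2.9,0,1]]]'; python3 -m inch '[[[0,-2.8,2.9,0,1],[0,-2.8,2.9,0,1],[0,-2.8,2.9,0,1],[0,-2.8,2.9,0,1],[0,-2.8,2.9,0,1],[0,-2.8,2.9,0,1],[0,-2.8,2.9,0,1],[0,-2.8,2.9,0,1]]]'
python3 - <<'E'
from h import *
o,M=st();print(M.T@(np.array([.573,-.199,.09])-o["position"]))
E
```

```text
time: 0.77
position: [0.3664, 0.2801, 0.2285]
tool_rot: [0.131, 0.696, -0.13, 0.694]
ft_force: [1.1, 0.2, 0.1]
grip_width: 0.0868
time: 1.43
position: [0.5008, -0.0251, 0.2264]
tool_rot: [0.131, 0.697, -0.131, 0.692]
ft_force: [0.7, -0.8, 0.6]
grip_width: 0.087
t 1.43 p [ 0.5008 -0.0251  0.2264] q [-0.273  0.375  1.741  0.     1.033 -1.472] f [ 0.7 -0.8  0.6] w 0.087
axes(cols) [[-0.007, 0.364, 0.931], [0.002, 0.931, -0.364], [-1.0, -0.0, -0.007]]
[ 0.13551227 -0.13568997  0.13147814]
```

```bash
python3 -m inch '[[[0,-2.8,2.7,0,1],[0,-2.8,2.7,0,1],[0,-2.8,2.7,0,1],[0,-2.8,2.7,0,1],[0,-2.3,2.3,0,1],[0,0,0,0,1]]]'
python3 - <<'E'
from h import *
st();W=info("wrist");a=camera("wrist");np.save("w1.npy",a);save("w1",a)
print("shaft px",proj(W,[.573,-.199,.091]),proj(W,[.573,-.199,.043]))
E
```

```text
time: 1.93
position: [0.5775, -0.2167, 0.2231]
tool_rot: [0.133, 0.696, -0.134, 0.693]
ft_force: [1.1, 0.4, -0.9]
grip_width: 0.0873
t 1.93 p [ 0.5775 -0.2167  0.2231] q [-0.538  0.53   1.462 -0.003  1.154 -1.727] f [ 1.1  0.4 -0.9] w 0.0873
axes(cols) [[-0.005, 0.372, 0.928], [-0.001, 0.928, -0.372], [-1.0, -0.002, -0.004]]
shaft px [333.1004737  220.00368176] [330.7799932  207.61717374]
```

View pics/w1.png

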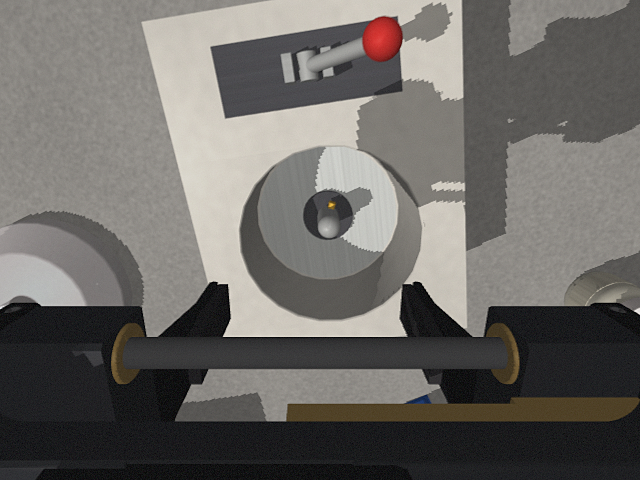

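The wrist view shows the shaft dome at (329,228), the dark shoulder around (329,213), the yellow key at (331,205), the knob at (383,38) and the housing edges.

Run:
```python
from h import *
a=np.load("w1.npy");W=info("wrist")
hsv=cv2.cvtColor(a,cv2.COLOR_RGB2HSV)
def blob(lo,hi,x0,x1,y0,y1):
    k=cv2.inRange(hsv,lo,hi)[y0:y1,x0:x1]; p=np.argwhere(k)[:,::-1]+[x0,y0]; return p
k=blob((8,110,60),(35,255,255),300,360,185,235); print("key n",len(k),k.mean(0),k.min(0),k.max(0))
key=onz(W,*k.mean(0),.053)
r=blob((0,150,80),(8,255,255),350,420,5,70); print("knob",r.mean(0),onz(W,*r.mean(0),.176))
# shoulder dark disc
d=cv2.inRange(hsv[:,:,2],0,75);z=np.zeros_like(d);z[180:250,295:365]=d[180:250,295:365]
c=max(cv2.findContours(z,0,1)[0],key=cv2.contourArea);e=cv2.fitEllipse(cv2.convexHull(c));print("dark ell",e,onz(W,*e[0],.043))
# housing top edges
w=cv2.inRange(hsv,(0,0,120),(40,60,255))
print("edges pts L",onz(W,142,22,.12),onz(W,208,281,.12),"R",onz(W,462,10,.12),onz(W,466,330,.12))
# bowl rim: fit ellipse by eye points
pts=[(330,146),(421,236),(330,320),(241,236)];R3=np.array([onz(W,*p,.12) for p in pts]);print("rim",R3.round(4).tolist(),"c",(R3.max(0)+R3.min(0))/2)
dm=onz(W,329,229,.089);print("dome",dm,"key",key)
s=(dm+onz(W,*e[0],.043))/2
v=key-s;print("s",s,"key ang",np.degrees(np.arctan2(v[1],v[0])),np.hypot(*v[:2]))
cr=cv2.resize(a[175:255,280:380],None,fx=8,fy=7,interpolation=cv2.INTER_CUBIC);save("c1",cr)
```

```text
key n 53 [331.20754717 204.66037736] [328 201] [335 209]
knob [381.78745387  38.49225092] [ 0.47124166 -0.13592007  0.176     ]
dark ell ((327.4021301269531, 214.64149475097656), (48.60186004638672, 49.071083068847656), 64.16340637207031) [ 0.57593325 -0.20106586  0.043     ]
edges pts L [ 0.3980527  -0.26071307  0.12      ] [ 0.57310217 -0.30292848  0.12      ] R [ 0.46696876 -0.0709144   0.12      ] [ 0.69052567 -0.12655597  0.12      ]
rim [[0.5132, -0.1775, 0.12], [0.5997, -0.1375, 0.12], [0.6406, -0.2266, 0.12], [0.5494, -0.2632, 0.12]] c [ 0.57691184 -0.20035436  0.12      ]
dome [ 0.5773283  -0.20178994  0.089     ] key [ 0.56613565 -0.19384651  0.053     ]
s [ 0.57663077 -0.2014279   0.066     ] key ang 144.1566725584287 0.01294700920216274
```

View pics/c1.png

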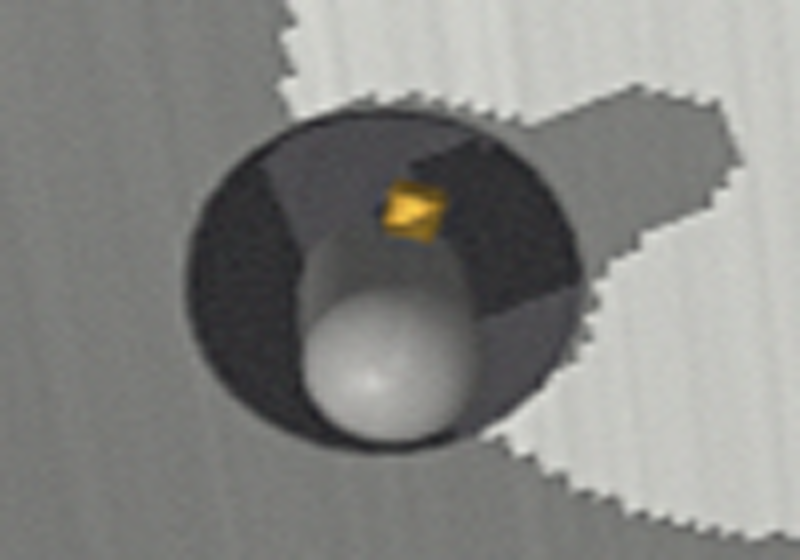

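The shaft is at about (0.5765,-0.2013), with the key at about 144° and the centrifuge's x axis at -13.8°. The knob position agrees with the geometry. Next I go to the rotor.

```bash
python3 -m inch '[[[0,3.66,-1,0,1],[0,3.66,-1,0,1],[0,3.66,-1,0,1],[0,3.66,-1,0,1],[0,3.66,-1,0,1],[0,3.66,-1,0,1],[0,3.66,-1,0,1],[0,3.66,-1,0,1]]]'; python3 -m inch '[[[0,3.66,-1,0,1],[0,3.66,-1,0,1],[0,3.66,-1,0,1],[0,3.66,-1,0,1],[0,0.5,0,0,1],[0,0,0,0,1]]]'
python3 - <<'E'
from h import *
st();W=info("wrist");a=camera("wrist");np.save("w2.npy",a);save("w2",a)
E
```

```text
time: 2.65
position: [0.6045, 0.0963, 0.2188]
tool_rot: [0.139, 0.701, -0.138, 0.686]
ft_force: [1.6, 0.1, 0.4]
grip_width: 0.087
time: 3.15
position: [0.6133, 0.2744, 0.217]
tool_rot: [0.133, 0.706, -0.132, 0.683]
ft_force: [0.1, -0.0, -1.0]
grip_width: 0.0869
t 3.15 p [0.6133 0.2744 0.217 ] q [ 0.248  0.62   1.301  0.017  1.25  -0.951] f [ 0.1 -0.  -1. ] w 0.0869
axes(cols) [[-0.032, 0.369, 0.929], [0.008, 0.93, -0.368], [-0.999, -0.004, -0.033]]
```

View pics/w2.png

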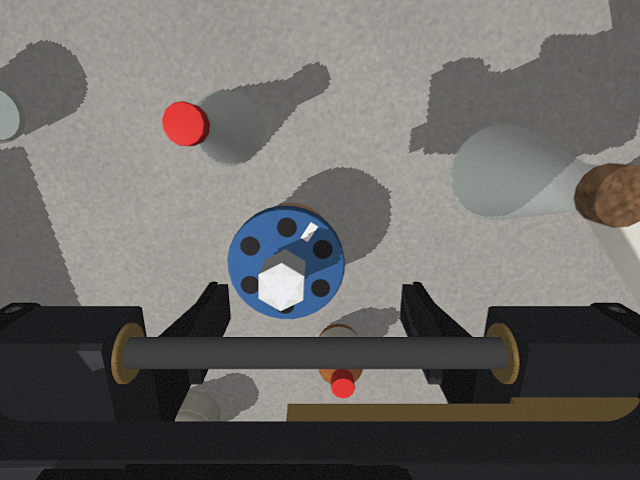

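```bash
cat >> h.py <<'E'
def rotor(n,zo,box):
    """rotor origin xy & stripe angle from wrist picture; zo=origin height; box x0,x1,y0,y1"""
    a=np.load(n+".npy"); W=info("wrist"); x0,x1,y0,y1=box
    hsv=cv2.cvtColor(a,cv2.COLOR_RGB2HSV); z=np.zeros((480,640),np.uint8); z[y0:y1,x0:x1]=1
    b=cv2.inRange(hsv,(100,110,40),(125,255,255))*z
    c=max(cv2.findContours(b,0,1)[0],key=cv2.contourArea); h=cv2.convexHull(c)[:,0].astype(float)
    P=np.array([onz(W,*p,zo+.072)[:2] for p in h]); C,r=cv2.minEnclosingCircle(P.astype(np.float32)); C=np.array(C)
    w=cv2.inRange(hsv,(0,0,170),(180,45,255))*z; k,l,s,cc=cv2.connectedComponentsWithStats(w)
    print("disc",C.round(4),"r",round(r,4))
    for i in range(1,k):
        if s[i,4]<25: continue
        q=onz(W,*cc[i],zo+.074)[:2]; v=q-C
        print("white n",s[i,4],"px",cc[i].round(1),"z74: ang",round(np.degrees(np.arctan2(v[1],v[0])),1),"r",round(np.hypot(*v),4),"| z118",onz(W,*cc[i],zo+.118)[:2].round(4))
    return C
E
python3 - <<'E'
from h import *
C=rotor("w2",.005,(220,352,198,325))
a=np.load("w2.npy");W=info("wrist");hsv=cv2.cvtColor(a,cv2.COLOR_RGB2HSV)
w=cv2.inRange(hsv,(0,0,200),(180,45,255));w[:,:252]=0;w[:,310:]=0;w[:258]=0;w[318:]=0
c=max(cv2.findContours(w,0,1)[0],key=cv2.contourArea);ap=cv2.approxPolyDP(c,4,True)[:,0]
P=np.array([onz(W,*p,.123)[:2] for p in ap]);print(P.round(4).tolist())
print("edge angles",[round(float(np.degrees(np.arctan2(*(P[i]-P[i-1])[::-1]))),1) for i in range(len(P))],P.mean(0))
o,M=st();print(M.T@(np.array([*C,.0985])-o["position"]))
E
```

```text
disc [0.6285 0.2403] r 0.0528
white n 49 px [246.4 219.5] z74: ang -163.2 r 0.0523 | z118 [0.5727 0.237 ]
white n 130 px [309.  230.3] z74: ang 125.7 r 0.0376 | z118 [0.5966 0.2758]
white n 30 px [225.6 261.7] z74: ang -115.2 r 0.0528 | z118 [0.5962 0.2092]
white n 1626 px [280.6 286.7] z74: ang -36.3 r 0.0209 | z118 [0.6296 0.2393]
white n 33 px [227.2 282.9] z74: ang -94.1 r 0.0552 | z118 [0.6119 0.203 ]
white n 25 px [261.5 315. ] z74: ang -47.7 r 0.0535 | z118 [0.6459 0.2162]
[[0.6122, 0.2471], [0.6146, 0.2273], [0.6321, 0.2203], [0.6473, 0.2312], [0.6449, 0.2505], [0.6315, 0.2568]]
edge angles [-153.2, -83.1, -21.8, 35.8, 96.9, 154.8] [0.63043846 0.23886662]
t 3.2 p [0.6127 0.2743 0.2169] q [ 0.247  0.62   1.302  0.018  1.25  -0.952] f [-0.6  0.5 -0.9] w 0.0872
axes(cols) [[-0.034, 0.369, 0.929], [0.009, 0.929, -0.369], [-0.999, -0.004, -0.035]]
[ 0.1174439  -0.02533306  0.03137837]
```

```bash
python3 -m inch '[[[0,-0.6,0.8,0.04,1],[0,-0.7,0.8,0,1],[0,-0.6,0.8,0,1],[0,-0.6,0.7,0,1],[0,0,0,0,1]]]'
python3 - <<'E'
from h import *
o,M=st();print(M.T@(np.array([.629,.2397,.0985])-o["position"]))
E
```

```text
time: 3.62
position: [0.6283, 0.2329, 0.215]
tool_rot: [0.146, 0.706, -0.148, 0.677]
ft_force: [1.4, -0.0, -0.3]
grip_width: 0.0872
t 3.62 p [0.6283 0.2329 0.215 ] q [ 0.183  0.623  1.301  0.014  1.256 -0.974] f [ 1.4 -0.  -0.3] w 0.0872
axes(cols) [[-0.04, 0.406, 0.913], [0.006, 0.914, -0.406], [-0.999, -0.01, -0.039]]
[0.11642468 0.00772665 0.0023326 ]
```

```bash
python3 -m inch '[[[2,0.4,0.1,0,1],[2,0.4,0,0,1],[2,0,0,0,1],[0,0,0,0,1]]]'
python3 - <<'E'
from h import *
o,M=st();print(M.T@(np.array([.629,.2397,.0985])-o["position"]))
E
```

```text
time: 3.95
position: [0.6334, 0.2343, 0.1559]
tool_rot: [0.15, 0.704, -0.15, 0.678]
ft_force: [-1.7, -0.2, -0.3]
grip_width: 0.0871
t 3.95 p [0.6334 0.2343 0.1559] q [ 0.183  0.692  1.341  0.015  1.141 -0.968] f [-1.7 -0.2 -0.3] w 0.0871
axes(cols) [[-0.035, 0.414, 0.91], [0.008, 0.91, -0.414], [-0.999, -0.007, -0.035]]
[ 0.05754389  0.00353569 -0.00427115]
```

```bash
python3 -m inch '[[[-1,0,-4,0,1],[0,0,-4,0,1],[0,0,0,0,1]]]'; python3 -c "from h import *;st()"; python3 -m inch '[[[0,0,1,0,1],[0,0,1,0,1],[0,0,1,0,1],[0,0,1,0,1],[0,0,1,0,1],[0,0,1,0,1],[0,0,0,0,1]]]';python3 -c "from h import *;st()"
```

```text
time: 4.2
position: [0.5609, 0.2638, 0.1674]
tool_rot: [0.152, 0.704, -0.153, 0.677]
ft_force: [-0.5, -1.2, -0.6]
grip_width: 0.0866
t 4.2 p [0.5609 0.2638 0.1674] q [ 0.251  0.61   1.484  0.019  1.083 -0.894] f [-0.5 -1.2 -0.6] w 0.0866
axes(cols) [[-0.038, 0.421, 0.906], [0.008, 0.907, -0.421], [-0.999, -0.009, -0.038]]
time: 4.78
position: [0.6274, 0.2329, 0.1696]
tool_rot: [0.154, 0.7, -0.152, 0.68]
ft_force: [0.1, -0.7, 0.4]
grip_width: 0.0866
t 4.78 p [0.6274 0.2329 0.1696] q [ 0.183  0.666  1.354  0.015  1.147 -0.957] f [ 0.1 -0.7  0.4] w 0.0866
axes(cols) [[-0.027, 0.423, 0.906], [0.009, 0.906, -0.423], [-1.0, -0.004, -0.028]]
```

```bash
python3 -m inch '[[[0,0.3,-4,0,1],[0,0.3,-4,0,1],[0,0,1,0,1],[0,0,1,0,1],[0,0,1,0,1],[0,0,1,0,1],[0,0,1,0,1],[0,0,1,0,1]]]'
python3 - <<'E'
from h import *
o,M=st();print(M.T@(np.array([.629,.2397,.0985])-o["position"]))
E
```

```text
time: 5.45
position: [0.6169, 0.2425, 0.1675]
tool_rot: [0.156, 0.701, -0.155, 0.679]
ft_force: [0.1, 1.3, -0.1]
grip_width: 0.0868
t 5.45 p [0.6169 0.2425 0.1675] q [ 0.2    0.661  1.372  0.016  1.137 -0.935] f [ 0.1  1.3 -0.1] w 0.0868
axes(cols) [[-0.03, 0.429, 0.903], [0.009, 0.903, -0.429], [-1.0, -0.005, -0.03]]
[0.06860663 0.00301756 0.01418669]
```

The tool's tilt is about 0.03 rad about the jaw axis. The rotor stays upright when gripped, so this is acceptable. I'm descending and gripping.

```bash
python3 -m inch '[[[1.5,0.1,0.6,0,1],[1.5,0.1,0.5,0,1],[1.5,0.1,0.3,-0.02,1],[1.3,0,0,0,1],[0,0,0,0,1]]]'
python3 - <<'E'
from h import *
o,M=st();print(M.T@(np.array([.629,.2397,.0985])-o["position"]))
E
```

```text
time: 5.87
position: [0.6392, 0.2345, 0.1053]
tool_rot: [0.151, 0.699, -0.148, 0.683]
ft_force: [-1.0, -0.0, -0.6]
grip_width: 0.0868
t 5.87 p [0.6392 0.2345 0.1053] q [ 0.182  0.756  1.367  0.015  1.039 -0.97 ] f [-1.  -0.  -0.6] w 0.0868
axes(cols) [[-0.022, 0.414, 0.91], [0.009, 0.91, -0.414], [-1.0, -0.001, -0.024]]
[ 0.00708286  0.00052968 -0.01130816]
```

```bash
python3 -m inch '[[[0,0,-0.7,0,1],[0.6,0,-0.6,0,1],[0,0,0,0,1]]]'
python3 - <<'E'
from h import *
o,M=st();print(M.T@(np.array([.629,.2397,.0985])-o["position"]))
W=info("wrist");a=camera("wrist");np.save("w3.npy",a);save("w3",a)
print(proj(W,[.629,.2397,.123]))
E
```

```text
time: 6.12
position: [0.6257, 0.2396, 0.097]
tool_rot: [0.151, 0.701, -0.149, 0.681]
ft_force: [-0.1, -0.6, -0.3]
grip_width: 0.0871
t 6.12 p [0.6257 0.2396 0.097 ] q [ 0.193  0.755  1.399  0.016  1.012 -0.96 ] f [-0.1 -0.6 -0.3] w 0.0871
axes(cols) [[-0.026, 0.414, 0.91], [0.009, 0.91, -0.414], [-1.0, -0.003, -0.028]]
[-0.00158934  0.00145787  0.00288304]
[317.97252928 345.22329066]
```

View pics/w3.png

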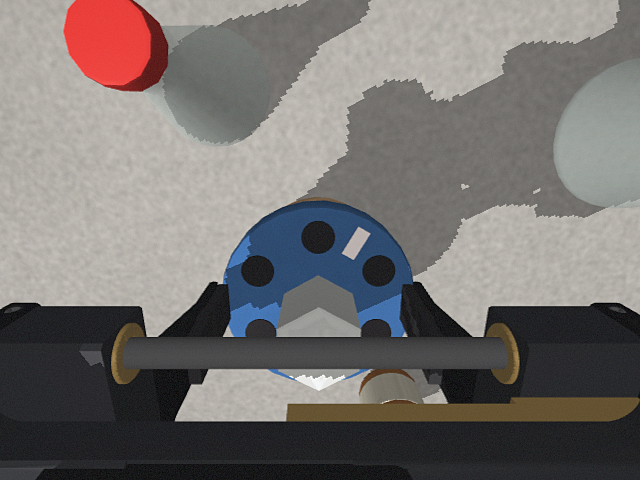

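Wrist view: the grip is centred between the jaws (corner line at u≈318), with its flats facing the jaws and the stripe at (356,243). I'm closing.

```bash
python3 -m inch '[[[0,0.1,0.2,0,0.3],[0,0,0,0,0.3],[0,0,0,0,0.3],[0,0,0,0,0.2],[0,0,0,0,0.2],[0,0,0,0,0.2]]]' 45; python3 -c "from h import *;st()"
```

```text
time: 6.67
position: [0.6308, 0.2411, 0.1013]
tool_rot: [0.151, 0.698, -0.147, 0.684]
ft_force: [-0.8, 0.2, 0.4]
grip_width: 0.0547
t 6.67 p [0.6308 0.2411 0.1013] q [ 0.194  0.753  1.389  0.016  1.016 -0.96 ] f [-0.8  0.2  0.4] w 0.0547
axes(cols) [[-0.018, 0.412, 0.911], [0.01, 0.911, -0.412], [-1.0, 0.002, -0.021]]
```

```bash
python3 -m inch '[[[0,0,0,0,0.2],[0,0,0,0,0.1],[0,0,0,0,0.1],[0,0,0,0,0.1]]]' 45; python3 -c "from h import *;st()"
```

```text
time: 7.0
position: [0.6309, 0.2406, 0.1017]
tool_rot: [0.151, 0.698, -0.147, 0.684]
ft_force: [0.5, 0.2, 0.1]
grip_width: 0.0336
t 7.0 p [0.6309 0.2406 0.1017] q [ 0.194  0.752  1.389  0.015  1.017 -0.961] f [0.5 0.2 0.1] w 0.0336
axes(cols) [[-0.018, 0.412, 0.911], [0.01, 0.911, -0.412], [-1.0, 0.001, -0.02]]
```

```bash
python3 -m inch '[[[-1,0,0,0,0],[-2,0,0,0,0],[-2,0,0,0,0],[-2,0,0,0,0],[-2,0,0,0,0],[-2,0,0,0,0],[-2,0,0,0,0],[-2,0,0,0,0]]]' 45
python3 - <<'E'
from h import *
o,M=st();print(M.T@(np.array([.5765,-.2013,.24])-o["position"]))
E
```

```text
time: 7.67
position: [0.6267, 0.2374, 0.2476]
tool_rot: [0.147, 0.707, -0.151, 0.676]
ft_force: [0.3, -0.5, -3.6]
grip_width: 0.0337
t 7.67 p [0.6267 0.2374 0.2476] q [ 0.19   0.594  1.262  0.013  1.328 -0.959] f [ 0.3 -0.5 -3.6] w 0.0337
axes(cols) [[-0.044, 0.412, 0.91], [0.004, 0.911, -0.413], [-0.999, -0.014, -0.042]]
[ 0.00785417 -0.42025612  0.13562305]
```

```bash
python3 -m inch '[[[0,-2.1,0.7,0,0],[0,-2.6,0.8,0,0],[0,-2.6,0.8,0,0],[0,-2.6,0.8,0,0],[0,-2.6,0.8,0,0],[0,-2.6,0.8,0,0],[0,-2.6,0.8,0,0],[0,-2.6,0.8,0,0]]]' 45
python3 - <<'E'
from h import *
o,M=st();print(M.T@(np.array([.5765,-.2013,.24])-o["position"]))
E
```

```text
time: 8.33
position: [0.5994, 0.0272, 0.2533]
tool_rot: [0.147, 0.705, -0.144, 0.679]
ft_force: [-0.4, -0.3, -3.4]
grip_width: 0.0337
t 8.33 p [0.5994 0.0272 0.2533] q [-0.144  0.487  1.449  0.006  1.244 -1.303] f [-0.4 -0.3 -3.4] w 0.0337
axes(cols) [[-0.036, 0.402, 0.915], [0.011, 0.916, -0.402], [-0.999, -0.004, -0.038]]
[ 0.01152596 -0.21838848  0.07136471]
```

```bash
python3 -m inch '[[[0,-2.6,0.8,0,0],[0,-2.6,0.8,0,0],[0,-2.6,0.8,0,0],[0,-2.6,0.8,0,0],[0,-2.6,0.8,0,0],[0,-2.6,0.8,0,0],[0,-2.6,0.8,0,0],[0,-2,0.8,0,0]]]' 45; python3 -m inch '[[[0,0,0,-0.08,0],[0,0,0,-0.08,0],[0,0,0,-0.08,0],[0,0,0,-0.08,0],[0,0,0,0,0]]]';python3 - <<'E'
from h import *
o,M=st();print(M.T@(np.array([.5765,-.2013,.24])-o["position"]),"yaw y",np.degrees(np.arctan2(M[1,1],M[0,1])))
W=info("wrist");a=camera("wrist");np.save("w4.npy",a);save("w4",a)
E
```

```text
time: 9.0
position: [0.5691, -0.1926, 0.2505]
tool_rot: [0.148, 0.709, -0.143, 0.675]
ft_force: [0.1, 0.5, -3.5]
grip_width: 0.0334
time: 9.42
position: [0.5659, -0.1998, 0.2493]
tool_rot: [0.037, 0.724, -0.027, 0.688]
ft_force: [0.2, -0.1, -3.6]
grip_width: 0.0339
t 9.42 p [ 0.5659 -0.1998  0.2493] q [-0.52   0.498  1.441 -0.011  1.254 -1.997] f [ 0.2 -0.1 -3.6] w 0.0339
axes(cols) [[-0.049, 0.09, 0.995], [0.016, 0.996, -0.09], [-0.999, 0.012, -0.051]]
[ 0.00875205 -0.00061588  0.01113149] yaw y 84.82140800842602
```

View pics/w4.png

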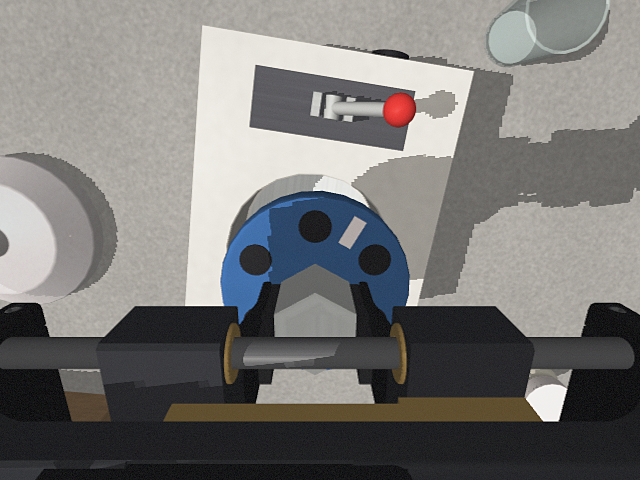

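```bash
python3 -m inch '[[[0,0,0.4,0,0],[0,0,0.4,0,0],[0.8,0,0.4,0,0],[1,0,0,0,0],[1,0,0,0,0],[1,0,0,0,0],[0,0,0,0,0]]]' 45;python3 - <<'E'
from h import *
o,M=st();print(M.T@(np.array([.5765,-.2013,.197])-o["position"]),"yaw y",np.degrees(np.arctan2(M[1,1],M[0,1])))
W=info("wrist");a=camera("wrist");np.save("w5.npy",a)
zo=o["position"][2]-.0967
rotor("w5",zo,(200,430,185,330))
b=camera("side");np.save("s5.npy",b);I=info("side")
for p in ([.5765,-.2013,.091],[.5765,-.2013,zo],[.5765,-.2013,zo+.118]): print(p,proj(I,p))
x,y=proj(I,[.5765,-.2013,.12]).astype(int)
save("c5",np.hstack([cv2.resize(b[y-70:y+50,x-60:x+60],(480,480),interpolation=cv2.INTER_CUBIC)]));print("crop off",x-60,y-70,"scale 4")
E
```

```text
time: 10.05
position: [0.5768, -0.1987, 0.2062]
tool_rot: [0.04, 0.724, -0.029, 0.688]
ft_force: [-0.4, 0.5, -5.2]
grip_width: 0.0334
t 10.05 p [ 0.5768 -0.1987  0.2062] q [-0.51   0.559  1.459 -0.01   1.176 -1.979] f [-0.4  0.5 -5.2] w 0.0334
axes(cols) [[-0.051, 0.098, 0.994], [0.018, 0.995, -0.097], [-0.999, 0.012, -0.052]]
[ 0.00918445 -0.00269306  0.00043893] yaw y 84.37621261302701
disc [ 0.575  -0.1985] r 0.0519
white n 2058 px [210.  236.2] z74: ang -123.1 r 0.0617 | z118 [ 0.5316 -0.2363]
white n 497 px [340.5 189.3] z74: ang 160.7 r 0.0543 | z118 [ 0.5184 -0.1837]
white n 350 px [352.  232.1] z74: ang 142.0 r 0.0361 | z118 [ 0.5355 -0.1805]
white n 221 px [420.8 299.8] z74: ang 76.5 r 0.0588 | z118 [ 0.5674 -0.1541]
[0.5765, -0.2013, 0.091] [320.64652623 289.86757238]
[0.5765, -0.2013, np.float64(0.10952774201668082)] [320.85778734 282.78029736]
[0.5765, -0.2013, np.float64(0.2275277420166808)] [322.29922005 234.42388103]
crop off 260 208 scale 4
```

View pics/c5.png

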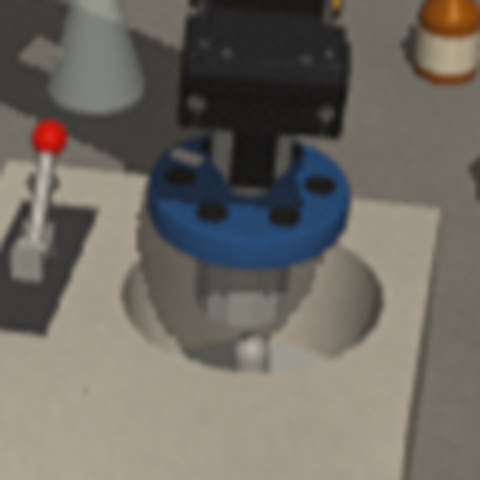

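Side crop: the hub's lower end at (242,318) sits about 5 mm toward the robot from the shaft tip at (252,348), because of a small tilt. I'm correcting and lowering onto the dome.

```bash
python3 -m inch '[[[0,-0.3,0.4,0,0],[0.8,0,0,0,0],[0.8,0,0,0,0],[0,0,0,0,0]]]' 45;python3 - <<'E'
from h import *
o,M=st();print(M.T@(np.array([.5765,-.2013,.1397])-o["position"]),"yaw y",np.degrees(np.arctan2(M[1,1],M[0,1])))
W=info("wrist");a=camera("wrist");np.save("w6.npy",a)
zo=o["position"][2]-.0967
rotor("w6",zo,(200,430,185,330))
E
```

```text
time: 10.48
position: [0.5823, -0.2037, 0.192]
tool_rot: [0.039, 0.722, -0.031, 0.69]
ft_force: [-0.5, -0.0, -3.6]
grip_width: 0.0336
t 10.48 p [ 0.5823 -0.2037  0.192 ] q [-0.513  0.582  1.459 -0.011  1.146 -1.981] f [-0.5 -0.  -3.6] w 0.0336
axes(cols) [[-0.044, 0.098, 0.994], [0.014, 0.995, -0.098], [-0.999, 0.009, -0.045]]
[ 0.05255164  0.00135669 -0.00365464] yaw y 84.36408471824649
disc [ 0.5805 -0.2035] r 0.0519
white n 1964 px [209.  239.7] z74: ang -121.4 r 0.0613 | z118 [ 0.5381 -0.2416]
white n 427 px [338.8 189. ] z74: ang 161.5 r 0.0542 | z118 [ 0.5233 -0.1891]
white n 133 px [353.1 230.7] z74: ang 141.9 r 0.037 | z118 [ 0.5402 -0.1849]
white n 142 px [423.6 300.1] z74: ang 76.6 r 0.0603 | z118 [ 0.5726 -0.1578]
```

```bash
python3 -m inch '[[[0,0.2,-0.25,0,0],[1,0,0,0,0],[1,0,0,0,0],[0,0,0,0,0]]]' 45;python3 - <<'E'
from h import *
o,M=st();print("yaw y",np.degrees(np.arctan2(M[1,1],M[0,1])))
W=info("wrist");a=camera("wrist");np.save("w6.npy",a)
rotor("w6",o["position"][2]-.0967,(200,430,185,330))
E
```

```text
time: 10.87
position: [0.5806, -0.2039, 0.1732]
tool_rot: [0.036, 0.72, -0.033, 0.692]
ft_force: [-0.4, 0.7, -4.0]
grip_width: 0.0334
t 10.87 p [ 0.5806 -0.2039  0.1732] q [-0.513  0.6    1.485 -0.015  1.093 -1.979] f [-0.4  0.7 -4. ] w 0.0334
axes(cols) [[-0.039, 0.097, 0.995], [0.006, 0.995, -0.097], [-0.999, 0.003, -0.039]]
yaw y 84.42934439270505
disc [ 0.579  -0.2038] r 0.052
white n 1218 px [208.4 223.5] z74: ang -128.4 r 0.0651 | z118 [ 0.5299 -0.2406]
white n 284 px [334.2 188.5] z74: ang 163.9 r 0.0542 | z118 [ 0.5211 -0.1908]
white n 48 px [357.1 230.6] z74: ang 139.4 r 0.0384 | z118 [ 0.5384 -0.1832]
white n 29 px [423.8 304.3] z74: ang 74.6 r 0.0611 | z118 [ 0.5726 -0.1577]
```

```bash
python3 -m inch '[[[0.8,0.1,-0.1,0,0],[0.8,0,0,0,0],[0.8,0,0,0,0]]]' 45;python3 -c "from h import *;st()";  python3 -m inch '[[[0.7,0,0,0,0],[0.7,0,0,0,0]]]' 45;python3 - <<'E'
from h import *
o,M=st();print("yaw y",np.degrees(np.arctan2(M[1,1],M[0,1])))
E
```

```text
time: 11.17
position: [0.5803, -0.2036, 0.1499]
tool_rot: [0.035, 0.718, -0.034, 0.694]
ft_force: [-0.2, -1.0, -2.9]
grip_width: 0.0339
t 11.17 p [ 0.5803 -0.2036  0.1499] q [-0.513  0.627  1.508 -0.015  1.038 -1.978] f [-0.2 -1.  -2.9] w 0.0339
axes(cols) [[-0.034, 0.098, 0.995], [0.004, 0.995, -0.097], [-0.999, 0.001, -0.035]]
time: 11.33
position: [0.5804, -0.204, 0.1387]
tool_rot: [0.035, 0.718, -0.034, 0.694]
ft_force: [-10.1, 5.2, 58.1]
grip_width: 0.0337
t 11.33 p [ 0.5804 -0.204   0.1387] q [-0.513  0.642  1.516 -0.016  1.014 -1.977] f [-10.1   5.2  58.1] w 0.0337
axes(cols) [[-0.034, 0.097, 0.995], [0.003, 0.995, -0.097], [-0.999, 0.0, -0.034]]
yaw y 84.41089716533823
```

The rotor dropped past the key height with no force and met the shoulder at TCP z 0.139, where 0.1397 is expected for home. I'm relieving the force and opening the gripper.

```bash
python3 -m inch '[[[-0.1,0,0,0,0],[0,0,0,0,0]]]' 20; python3 -m inch '[[[0,0,0,0,0.8],[0,0,0,0,0.8],[0,0,0,0,0.8],[0,0,0,0,0.8],[0,0,0,0,0.8],[0,0,0,0,0.8]]]';python3 - <<'E'
from h import *
st()
E
```

```text
time: 11.5
position: [0.581, -0.2038, 0.141]
tool_rot: [0.035, 0.717, -0.034, 0.695]
ft_force: [-0.5, -1.6, -3.0]
grip_width: 0.0338
time: 12.0
position: [0.5807, -0.2014, 0.1392]
tool_rot: [0.037, 0.718, -0.033, 0.694]
ft_force: [1.0, 0.1, -0.4]
grip_width: 0.0649
t 12.0 p [ 0.5807 -0.2014  0.1392] q [-0.511  0.641  1.516 -0.011  1.017 -1.978] f [ 1.   0.1 -0.4] w 0.0649
axes(cols) [[-0.033, 0.098, 0.995], [0.008, 0.995, -0.098], [-0.999, 0.005, -0.034]]
```

```bash
python3 -m inch '[[[-1.5,0,0,0,0.8],[-2,0,0,0,0.8],[-2,0,0,0,0.8],[-2,0,0,0,0.8],[-2,0,0,0,0.8],[0,0,0,0,0.8]]]'
python3 - <<'E'
from h import *
o,M=st()
a=camera("wrist");np.save("w7.npy",a);b=camera("side");np.save("s7.npy",b)
rotor("w7",.043,(150,480,100,400))
I=info("side")
for z in (.161,.117,.097): print(z,proj(I,[.5765,-.2013,z]))
x,y=proj(I,[.5765,-.2013,.12]).astype(int)
save("c7",np.hstack([cv2.resize(a,(320,240)).repeat(1,0) if 0 else cv2.resize(a[60:420,140:500],(400,400)),cv2.resize(b[y-50:y+50,x-70:x+30],(400,400),interpolation=cv2.INTER_CUBIC)]))
E
```

```text
time: 12.5
position: [0.5825, -0.201, 0.2347]
tool_rot: [0.039, 0.721, -0.031, 0.692]
ft_force: [0.1, -0.6, 0.2]
grip_width: 0.0697
t 12.5 p [ 0.5825 -0.201   0.2347] q [-0.509  0.532  1.422 -0.009  1.229 -1.978] f [ 0.1 -0.6  0.2] w 0.0697
axes(cols) [[-0.04, 0.099, 0.994], [0.013, 0.995, -0.098], [-0.999, 0.009, -0.041]]
disc [ 0.5747 -0.2025] r 0.0515
white n 22246 px [279.4 167.8] z74: ang -163.5 r 0.0589 | z118 [ 0.516  -0.2151]
white n 200 px [333.9 198.2] z74: ang 143.6 r 0.0368 | z118 [ 0.5384 -0.1828]
white n 1832 px [306.5 256.9] z74: ang -14.8 r 0.0155 | z118 [ 0.5758 -0.2044]
white n 5247 px [344.2 308.7] z74: ang 19.6 r 0.0671 | z118 [ 0.6162 -0.1823]
0.161 [321.4654336  262.39530444]
0.117 [320.94408307 279.88529414]
0.097 [320.71452166 287.5864979 ]
```

View pics/c7.png

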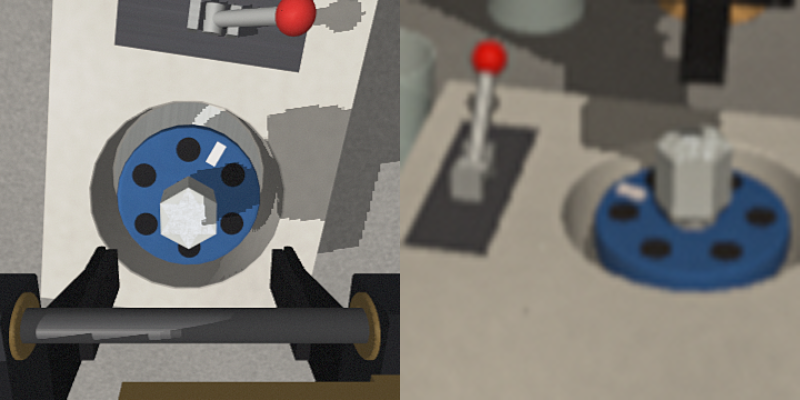

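The wrist and side views show the rotor level and home: the stripe is at 143.6°, over the key, and the disc top is just below the rim. The knob is still on its starting side. Next is the lever: close the fingers and go to the knob's +y side.

```bash
python3 -m inch '[[[0,1.9,-2.2,0,0],[0,1.9,-2.2,0,0],[0,1.9,-2.2,0,0],[0,1.9,-2.2,0,0],[0,1.9,-2.2,0,0],[0,0,0,0.07,0],[0,0,0,0.07,0],[0,0,0,0,0]]]' 20
python3 - <<'E'
from h import *
o,M=st();print(M.T@(np.array([.4807,-.0967,.171])-o["position"]),"yaw",np.degrees(np.arctan2(M[1,1],M[0,1])))
E
```

```text
time: 13.27
position: [0.4664, -0.0864, 0.2245]
tool_rot: [0.094, 0.727, -0.08, 0.676]
ft_force: [-0.2, 0.0, -0.4]
grip_width: 0.0244
t 13.27 p [ 0.4664 -0.0864  0.2245] q [-0.418  0.369  1.761 -0.003  1.086 -1.74 ] f [-0.2  0.  -0.4] w 0.0244
axes(cols) [[-0.07, 0.245, 0.967], [0.028, 0.97, -0.243], [-0.997, 0.01, -0.074]]
[ 0.05203995 -0.00698619  0.02030924] yaw 75.84265832590151
```

```bash
python3 -m inch '[[[0,0,0.9,0,0],[0,0,0.9,0,0],[1.5,0,0,0,0],[1.5,0,0,0,0],[1.5,0,0,0,0],[0.6,0,0,0,0],[0,0,0,0,0]]]' 20
python3 - <<'E'
from h import *
o,M=st();print(M.T@(np.array([.4807,-.0967,.171])-o["position"]))
A=np.array([[.971,-.2385],[.2385,.971]]);print("centrifuge xy of TCP",A@(np.array(o["position"][:2])-[.5765,-.2013]))
a=camera("wrist");save("w8",a)
E
```

```text
time: 13.85
position: [0.4876, -0.093, 0.1665]
tool_rot: [0.091, 0.726, -0.078, 0.677]
ft_force: [-0.2, -0.3, -0.5]
grip_width: 0.0007
t 13.85 p [ 0.4876 -0.093   0.1665] q [-0.413  0.482  1.769 -0.003  0.963 -1.742] f [-0.2 -0.3 -0.5] w 0.0007
axes(cols) [[-0.067, 0.238, 0.969], [0.027, 0.971, -0.236], [-0.997, 0.01, -0.072]]
[-0.00410129 -0.00519781 -0.00611026]
centrifuge xy of TCP [-0.11217402  0.08396654]
```

View pics/w8.png

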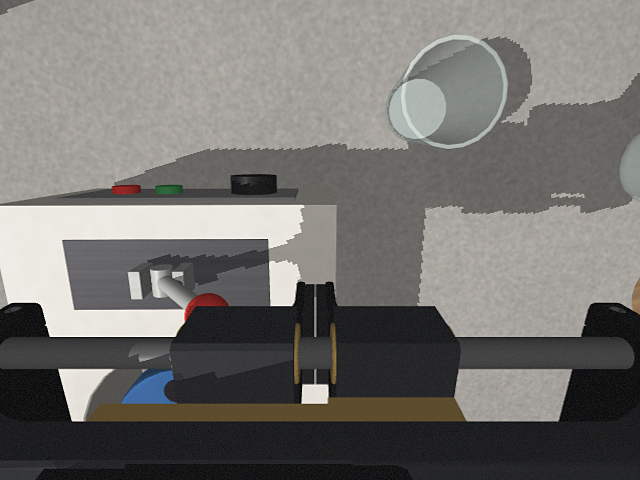

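The wrist view shows the closed fingers at (315,300), to the +y side of the knob at (205,307), with clear space between them. I'm pushing toward -y.

```bash
python3 -m inch '[[[0,-1.2,-0.4,0,0],[0,-1.2,0,0,0],[0,-1.2,0,0,0],[0,-1.2,0,0,0],[0,-1.2,0,0,0]]]' 20
python3 - <<'E'
from h import *
A=np.array([[.971,-.2385],[.2385,.971]])
o,M=st();print("centrifuge xy of TCP",A@(np.array(o["position"][:2])-[.5765,-.2013]))
E
```

```text
time: 14.32
position: [0.4771, -0.1348, 0.1751]
tool_rot: [0.111, 0.721, -0.068, 0.68]
ft_force: [2.3, 9.8, 10.7]
grip_width: 0.0006
t 14.32 p [ 0.4771 -0.1348  0.1751] q [-0.522  0.466  1.766  0.04   0.985 -1.861] f [ 2.3  9.8 10.7] w 0.0006
axes(cols) [[-0.049, 0.253, 0.966], [0.067, 0.966, -0.25], [-0.997, 0.052, -0.065]]
centrifuge xy of TCP [-0.11235783  0.04086445]
```

```bash
cat > knob.py <<'E'
from h import *
for n in ("top","side"):
    I=info(n); x,y=proj(I,[.4623,-.1728,.17]).astype(int); a=camera(n); np.save("k"+n+".npy",a)
    h=cv2.cvtColor(a,cv2.COLOR_RGB2HSV); m=cv2.inRange(h,(0,150,60),(8,255,255)); s=40
    p=np.argwhere(m[y-s:y+s,x-s:x+s])[:,::-1]+[x-s,y-s]
    for th in (0,.35,.7,1.05,1.4):
        f=.7-th; yc=.06*np.sin(f); z=.13+.06*np.cos(f)
        P=np.array([.5765-.118*.971+yc*.2385,-.2013+.118*.2385+yc*.971,z]); print(n,th,proj(I,P).round(1))
    print(n,"red",len(p),p.mean(0) if len(p) else None)
E
python3 knob.py
```

```text
top 0 [369.7 290. ]
top 0.35 [378.2 291.8]
top 0.7 [387.7 293.8]
top 1.05 [396.7 295.9]
top 1.4 [404.1 297.7]
top red 7 [398.42857143 316.57142857]
side 0 [270.4 240.7]
side 0.35 [268.1 240.7]
side 0.7 [265.5 244.2]
side 1.05 [262.9 250.8]
side 1.4 [260.6 259.9]
side red 33 [269.33333333 244.06060606]
```

```bash
python3 -m inch '[[[0.2,-1.2,0,0,0],[0.2,-1.2,0,0,0],[0,-1.2,0,0,0],[0,-1,0,0,0]]]' 20
python3 - <<'E'
from h import *
A=np.array([[.971,-.2385],[.2385,.971]])
o,M=st();print("centrifuge xy of TCP",A@(np.array(o["position"][:2])-[.5765,-.2013]))
E
python3 knob.py | grep red
```

```text
time: 14.75
position: [0.4674, -0.1876, 0.1722]
tool_rot: [0.105, 0.718, -0.071, 0.684]
ft_force: [-0.7, 0.1, 0.2]
grip_width: 0.0005
t 14.75 p [ 0.4674 -0.1876  0.1722] q [-0.616  0.477  1.755  0.024  0.974 -1.95 ] f [-0.7  0.1  0.2] w 0.0005
axes(cols) [[-0.041, 0.249, 0.968], [0.054, 0.968, -0.246], [-0.998, 0.042, -0.053]]
centrifuge xy of TCP [-0.1092413  -0.01268353]
top red 0 None
side red 67 [262.2238806  261.67164179]
```

The lever has snapped over: the side-view red centroid matches 1.4 rad and the contact force is zero. I'm backing off upward.

```bash
python3 -m inch '[[[0,0.8,0,0,0],[-2.5,0.8,0,0,0],[-3,0,0,0,0],[-3,0,0,0,0],[-3,1,-1,0,0],[-1,2.5,-1,0,0],[0,3.5,-1,0,0],[0,3.5,0,0,0]]]' 20;python3 -m inch '[[[0,3.5,0,0,0],[0,3.5,0,0,0],[0,3.5,0,0,0],[0,0,0,0,0],[0,0,0,0,0]]]' 20; python3 knob.py | grep -E "red|1.4"
python3 - <<'E'
from h import *
st()
t=np.load("ktop.npy");s=np.load("kside.npy")
save("fin",np.hstack([cv2.resize(t[180:330,150:450],(800,400))[:, :] if 0 else cv2.resize(t[190:330,330:470],(400,400)),cv2.resize(s[200:340,230:370],(400,400))]))
I=info("top"); a0=np.load("top.npy")
d=cv2.absdiff(a0,t).max(2); d=cv2.medianBlur((d>40).astype(np.uint8)*255,5)
n,l,S,c=cv2.connectedComponentsWithStats(d); print([(x.tolist()) for x in S[1:] if x[4]>30])
E
```

```text
time: 15.52
position: [0.4734, -0.0689, 0.3068]
tool_rot: [0.113, 0.72, -0.075, 0.681]
ft_force: [0.1, 0.6, -0.8]
grip_width: 0.0004
time: 15.93
position: [0.5, 0.0472, 0.313]
tool_rot: [0.111, 0.72, -0.07, 0.681]
ft_force: [0.8, -0.0, -0.3]
grip_width: 0.0002
top 1.4 [404.1 297.7]
top red 59 [406.61016949 297.66101695]
side 1.4 [260.6 259.9]
side red 63 [262.28571429 261.73015873]
t 16.03 p [0.4999 0.0458 0.3129] q [-0.166  0.288  1.604  0.058  1.309 -1.493] f [-0.3 -0.6 -0.3] w 0.0002
axes(cols) [[-0.048, 0.258, 0.965], [0.065, 0.965, -0.255], [-0.997, 0.051, -0.063]]
[[73, 208, 245, 272, 20960], [369, 223, 49, 45, 1587], [208, 276, 12, 12, 104], [370, 286, 10, 8, 55], [346, 288, 15, 9, 91], [404, 293, 8, 9, 51], [157, 294, 56, 23, 834], [59, 309, 80, 109, 2772], [0, 396, 24, 56, 924], [46, 418, 9, 7, 42], [39, 454, 16, 16, 85], [33, 469, 10, 11, 51]]
```

View pics/fin.png

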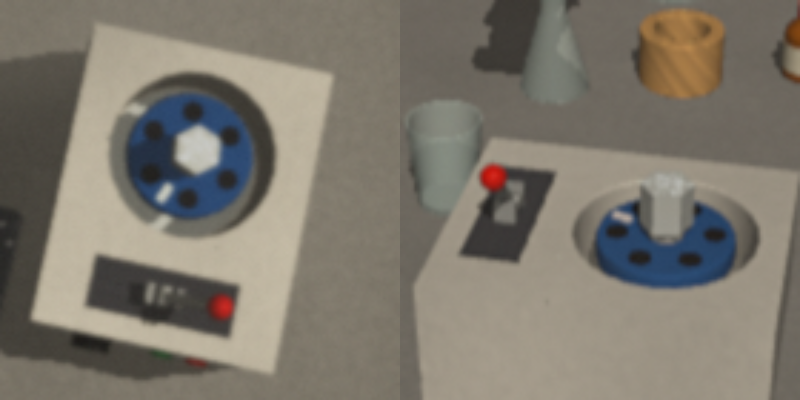

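The rotor is seated and the lever is at its other stop. One difference in the top view lies at the flask's stopper (208,276), so I'm checking whether that is the arm's shadow or a shift.

Run:
```python
from h import *
for n,f,bx in(("top","ktop",(195,235,265,300)),("side","kside",(270,300,180,205)),("side","kside",(360,390,190,215)),("top","ktop",(195,230,160,195))):
    for k in(n,f):
        a=np.load(k+".npy");h=cv2.cvtColor(a,cv2.COLOR_RGB2HSV);m=cv2.inRange(h,(0,140,30),(8,255,255))|cv2.inRange(h,(174,140,30),(180,255,255))
        p=np.argwhere(m[bx[2]:bx[3],bx[0]:bx[1]])[:,::-1]+[bx[0],bx[2]];print(k,bx,len(p),p.mean(0) if len(p) else None)
a=np.load("side.npy");b=np.load("kside.npy")
d=cv2.medianBlur((cv2.absdiff(a,b).max(2)>40).astype(np.uint8)*255,5);S=cv2.connectedComponentsWithStats(d)[2];print([x.tolist() for x in S[1:] if x[4]>30])
```

```text
top (195, 235, 265, 300) 132 [212.8030303  281.87878788]
ktop (195, 235, 265, 300) 109 [212.71559633 281.95412844]
side (270, 300, 180, 205) 68 [283.  193.5]
kside (270, 300, 180, 205) 63 [282.85714286 193.65079365]
side (360, 390, 190, 215) 53 [372.96226415 202.69811321]
kside (360, 390, 190, 215) 53 [372.96226415 202.69811321]
top (195, 230, 160, 195) 95 [209.76842105 175.30526316]
ktop (195, 230, 160, 195) 99 [209.75757576 175.36363636]
[[0, 0, 8, 30, 137], [76, 0, 236, 213, 19942], [0, 3, 47, 149, 3875], [0, 156, 12, 12, 83], [105, 161, 183, 63, 3803], [202, 160, 9, 5, 32], [310, 198, 37, 21, 566], [34, 208, 36, 11, 157], [33, 221, 7, 7, 31], [120, 229, 22, 24, 310], [268, 238, 9, 9, 55], [258, 257, 13, 14, 104], [298, 267, 49, 34, 1104]]
```

The flask and reagent did not move; that difference was the arm's shadow. I'm handing in.

```bash
python3 -c "
from h import *
robot.hand_in();st()"
```

```text
the job is handed in; nothing more can be done
the job is handed in; nothing more can be done
```

The rotor is on the centrifuge shaft, keyed and fully home, and after that the lock lever was thrown to its other stop. I handed the job in at about 16 s of the 64 s allowed, with the gripper empty and clear of everything.

**Rotor:** I turned it to the key angle measured from above (about 144°) before lowering it. It dropped past the key height with no contact force and stopped at the shoulder height. The force there peaked at 58 N. After I let go, its stripe read 143.6° and the disc sat level, just below the rim.

**Lever:** I pushed the knob over with the closed fingers. The red ball's position in the top and side views matches the 1.4 rad stop to within about 2.5 pixels, and the contact force was back to zero.

**Bystanders:** The flask and reagent bottle are unmoved, to within 0.2 pixel. The top-view difference near the flask was the arm's shadow. In the side view nothing else on the bench showed a change that looked like movement. I did not measure the beaker, jar, big flask or cover one by one.

**Disagreements:**
- The tool tilted by 0.02 to 0.07 rad during moves. This did not affect the fit.
- The rotor appeared about 3 pixels to one side of where I predicted it in the side view. The offset was the same at its top and at the disc, so I put it down to calibration.

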